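# Try the brake of the toaster's rolling tray

## Task

The rolling tray under the toaster on the kitchen island has a new brake: check that it works. Push its red lever all the way down to lock it, then flick the same lever all the way back up so that the brake is released, and let go. Leave the identical lever of the sandwich press's tray locked down.

Things in the scene. Friction and masses are not known exactly. Their poses are not given: they have to be found in the camera images.
- toaster_tray: Fixed plywood tray on wheels, 200 x 300 mm, top 42 mm up, carrying a steel toaster with black foot and two slots (140 x 260 mm, top 212 mm up, 60 mm behind the hinge). Origin on the table under the tray's centre. Its -x axis points level to where the brake lever sticks out (about world -y); y is parallel to the hinge, which lies at (-110, 0, 70) mm in this frame.
- toaster_brake (a joint): Lever angle, rad: 0 = fully up (released, rising outwards 0.8 rad above level), 1.1 = fully down (locked, 0.3 rad below level); stops at both ends. Starts at 0 to 0.25. Stiff hinge (0.35 N m, 3 to 5 N at the paddle), stays where left, no spring. Steel bar 14 mm wide, ending in a red paddle 24 wide, 14 thick, 60 long (70 to 130 mm from the hinge), free below.
- toaster_brake_grip (a point): Centre of the red paddle of the toaster tray's lever, inside it, 100 mm from the hinge; moves with the lever: 142 mm above the table when fully up, 40 mm when fully down. From above the paddle can be pressed with closed fingers, or pinched across its 24 mm width and swung up about the hinge.
- press_brake (a joint): Angle of the identical red lever on the identical tray under the sandwich press (low, black, steel plate on top, 133 mm high with its tray); same meaning. Starts locked, 1.05 to 1.1, and stays so. The two trays swap places between starts; both levers point roughly to world -y.

How it is judged:
On the way, in this order (a step that is already met when the one before it is completed fails the run):
1. the toaster tray's lever is fully down (within 0.15 rad of its lower stop) (value of joint toaster_brake above 0.95 rad), for 0.2 s.
2. the toaster tray's lever is fully up again (within 0.18 rad of its upper stop) (value of joint toaster_brake below 0.18 rad), for 0.2 s.
At the end, for the whole second after the job is handed in: The toaster tray's lever, after having been fully down, rests fully up (within 0.18 rad of its upper stop) and still, and the sandwich press's lever is still down (above 0.92 rad) (value of joint toaster_brake below 0.18 rad and velocity of joint toaster_brake between -0.1 and 0.1 rad/s and value of joint press_brake above 0.92 rad); the robot touches nothing.
It fails at once if the sandwich press's brake is raised from its locked position (below 0.92 rad) (value of joint press_brake below 0.92 rad).
It also fails if it takes over 48 s, if anything falls off the work surface, if the arm or the gripper's body presses on something with over 40 N, if the wrist force passes 120 N, or if a joint passes its speed limit or range.

## Robot

A 6-joint arm with a two-finger parallel gripper is mounted at the origin on the work surface. World frame = base frame: x ahead of the robot, y to its left, z up, the work surface at z = 0. Lengths are in m, angles in rad, forces in N, time in s.
With the tool pointing down it reaches from about 0.375 to 0.9 m from the base axis. Payload 3.1 kg.
Tool frame: the origin (TCP) lies midway between the tips of the shut fingers; the grasp point (between the pads) lies 19 mm behind it (robot.grasp_offset is the distance from the TCP to the grasp point, in m); z points along the fingers, y is the line along which they close (so a half turn about z gives the same grasp; the last joint's range is limited). The gripper opens to 87 mm and grips with 3 to 60 N. Pads are 19 mm wide; open, the fingers measure 117 mm over their backs; the gripper's body (75 mm by 190 mm) begins 51 mm behind the grasp point.
Start: joints at [0.975, 0.527, 1.433, -0, 1.181, -0.178], TCP at [0.254, 0.571, 0.223] pointing down, gripper open.
Joint ranges: [-3.08, 3.08], [-0.75, 2.2], [0.22, 2.44], [-1.43, 4.57], [0, 2.65], [-2.85, 2.85]. Speed limits (rad/s): [2.79, 2.79, 3.14, 3.14, 3.14, 3.14].

## Interface

Orientations are given as a unit quaternion [w, x, y, z].
In Python, from station import robot gives the robot as it stands.
- The arm moves only by the tool move_arm, never from a script. Its argument "rows" is a list that holds one entry, the list of rows, each a list of 5 numbers: the shift along the tool's x, y, z in m, then the turn about the tool's z in degrees, then the finger opening in m, from 0 to 0.087. A call has 1 to 20 rows; each row is the pose to reach, as a shift and turn from the pose commanded when the call began, along the tool's axes at that moment; what a row does not reach only later rows make up. A row lasts 1/10 s, in which the tool goes at most 50 mm and 8.59 degrees, less where a joint would pass 70% of its speed; a pose out of reach is approached as far as the arm can. A call with a gripper value outside its range is refused whole. The fingers move at their own pace and stop on an object; "squeeze" is the grip in N (left out, the last holds). Time passes only in rows, so rows that repeat a pose let the fingers close. It gives the time, the measured TCP pose, the force, the opening and the grip force at its end, in the units of the state.
- robot.sense(): the state, without advancing time (a new reading comes with each control period).
- robot.camera(name): name is "scene" or "top"; returns the picture (420x560x3 uint8, red, green, blue); there is no depth.
- robot.camera_info(name): a dict with "camera_matrix" (3x3 intrinsics, pixels), "extrinsics" (4x4, takes a point from world to camera coordinates). Camera axes: x right, y down, z forward; pixel columns grow to the right and rows downward; lengths in m; the calibration is good to about 2 mm. A picture is of the moment at which its call begins. camera_info takes no time and is no camera call.
- robot.sign_off(): hands the job in; it is judged then, once.
The state is a dict: "t": time; "q": joint angles; "qvel": joint speeds; "joint_torque": joint torques, N m; "tool_pos": TCP position; "tcp_rot": TCP orientation; "wrist_force": force on the tool from outside, world axes, zero at the start; "torque": the same for the moment, N m; "opening": opening from 0.0 (shut) to 1.0 (fully open); "finger_force": force on a finger pad.
Only numpy, scipy, OpenCV 4.12 (cv2) and the standard library are available. Lean on these libraries where they do the work, as an engineer would, in place of code of your own. Each camera call takes 0.05 s, during which the arm holds its last target. There are 200 camera calls.

## Working session

There is one attempt and no reset: what is moved stays moved. The work goes in short steps, Python scripts to look and compute and a tool call to move; the robot and the scene stay as the last step left them, time stands still between calls to the robot, and variables do not carry over. Pictures are saved under pics/ and viewed, at most 10 in all, crops included, and the job is handed in when it is done.

Besides the shell and the picture viewer there is one more tool, called by a JSON object that holds its "api" and its "payload", one argument or row to a line. move_arm: Moves the arm, as the interface text tells. Its arguments: {"type":"object","properties":{"rows":{"type":"array","items":{"type":"array","items":{"type":"array","items":{"type":"number"}}}},"squeeze":{"type":"number"}},"required":["rows"]}

```bash
mkdir -p pics; python3 - <<'E'
from station import robot
import cv2,numpy as np
s=robot.sense();print(s['t'],s['tool_pos'],s['tcp_rot'],s['opening'])
for n in("scene","top"):
    im=robot.camera(n);cv2.imwrite(f'pics/{n}0.png',im[:,:,::-1])
    i=robot.camera_info(n);print(n,np.round(i['camera_matrix'],1).tolist(),np.round(i['extrinsics'],3).tolist())
    h=cv2.cvtColor(im,cv2.COLOR_RGB2HSV)
    m=(((h[...,0]<8)|(h[...,0]>172))&(h[...,1]>130)&(h[...,2]>60)).astype(np.uint8)
    k,l,st,c=cv2.connectedComponentsWithStats(m)
    for j in range(1,k):
        if st[j,4]>30: print(st[j],c[j],cv2.minAreaRect(np.argwhere(l==j)[:,::-1].astype(np.float32)))
E
```

```text
0.0 [0.25317003 0.57063509 0.22156956] [-3.99685796e-04  2.07382517e-01  9.78259336e-01 -1.00150417e-03] 0.9954643920184999
scene [[464.4, 0.0, 276.4], [0.0, 464.4, 212.7], [0.0, 0.0, 1.0]] [[-0.252, 0.968, 0.006, 0.095], [0.911, 0.239, -0.335, -0.437], [-0.325, -0.079, -0.942, 1.329], [0.0, 0.0, 0.0, 1.0]]
[112 169  28  21 267] [125.37078652 179.23970037] ((125.62308502197266, 179.2846221923828), (27.411672592163086, 10.542950630187988), 29.74488067626953)
[316 234  26  14 243] [328.5473251 240.5308642] ((328.59613037109375, 240.5192413330078), (24.906747817993164, 10.198038101196289), 11.309932708740234)
[521 337  34  38 525] [532.01333333 356.62666667] ((535.2330322265625, 358.701904296875), (41.308258056640625, 25.269432067871094), 70.64100646972656)
top [[461.6, 0.0, 278.9], [0.0, 461.6, 211.3], [0.0, 0.0, 1.0]] [[-0.026, -1.0, -0.002, 0.057], [-0.982, 0.026, -0.186, 0.525], [0.186, -0.003, -0.983, 1.007], [0.0, 0.0, 0.0, 1.0]]
[  0  84  57  15 422] [28.38388626 90.97867299] ((27.860000610351562, 90.97999572753906), (57.13422775268555, 7.9195966720581055), 8.130102157592773)
[  0 147  28  36 504] [ 15.73015873 168.00793651] ((15.18326187133789, 166.88685607910156), (23.139942169189453, 34.64264678955078), 19.653823852539062)
[434 194  30  12 295] [449.05762712 199.51186441] ((448.5, 199.5), (11.0, 29.0), 90.0)
[212 209  27  12 250] [224.752 214.756] ((224.97714233398438, 214.81979370117188), (25.57769012451172, 10.61581039428711), 4.085616588592529)
```

View pics/scene0.png

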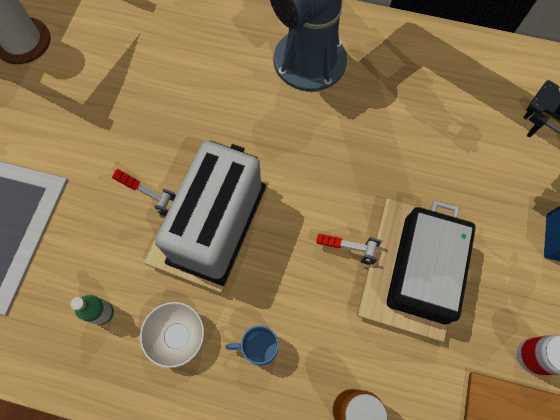

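View pics/top0.png

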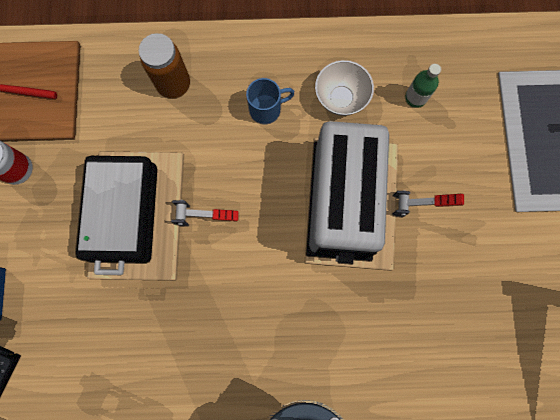

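```bash
cat > tri.py <<'E'
import numpy as np,cv2
from station import robot
P={n:(lambda i:np.array(i['camera_matrix'])@np.array(i['extrinsics'])[:3])(robot.camera_info(n)) for n in("scene","top")}
def tri(a,b):
    X=cv2.triangulatePoints(P['scene'],P['top'],np.float64(a).reshape(2,1),np.float64(b).reshape(2,1)).ravel();return X[:3]/X[3]
def proj(n,X):
    x=P[n]@np.r_[X,1];return x[:2]/x[2]
E
python3 - <<'E'
from tri import *
for a in((125.37,179.24),(328.55,240.53)):
  for b in((449.06,199.51),(224.75,214.76)):
    X=tri(a,b);print(a,b,X.round(4),proj('scene',X)-a,proj('top',X)-b)
E
```

```text
(125.37, 179.24) (449.06, 199.51) [ 0.5272 -0.3179  0.1302] [0.18120201 0.04776873] [ 0.19741915 -0.04423852]
(125.37, 179.24) (224.75, 214.76) [0.5698 0.0038 0.6726] [114.02785147 -95.96605216] [  91.86829368 -166.22439807]
(328.55, 240.53) (449.06, 199.51) [0.5779 0.0205 0.7345] [ -79.23822316 -184.93297726] [-146.82682365 -197.92955242]
(328.55, 240.53) (224.75, 214.76) [0.5237 0.167  0.041 ] [0.46649847 0.03661613] [ 0.48420276 -0.07338739]
```

The toaster's raised lever has its paddle at scene (125,179) / top (449,199). The press lever lies down at scene (329,240) / top (225,215). Next I find the hinge and lever direction.

```bash
python3 - <<'E'
from tri import *
print('hinge',tri((165,203),(402,203)).round(4))
def cast(n,px,z):
    i=robot.camera_info(n);E=np.array(i['extrinsics']);K=np.array(i['camera_matrix'])
    d=E[:3,:3].T@np.linalg.solve(K,[*px,1]);o=-E[:3,:3].T@E[:3,3];return o+d*(z-o[2])/d[2]
a,b=cast('top',(397,143),.042),cast('top',(393,269),.042)
print('tray edge',a,b,np.degrees(np.arctan2(*(a-b)[[1,0]])))
s=cast('top',(387.5,125),.2)-cast('top',(384,248),.2);print('toaster yaw',np.degrees(np.arctan2(s[1],s[0])))
for n in('scene','top'):
    im=robot.camera(n);h=cv2.cvtColor(im,cv2.COLOR_RGB2HSV)
    m=(((h[...,0]<8)|(h[...,0]>172))&(h[...,1]>130)&(h[...,2]>60)).astype(np.uint8)
    k,l,st,c=cv2.connectedComponentsWithStats(m)
    t=(125.4,179.2) if n=='scene' else (449,199.5)
    p=np.argwhere(l==np.argmin(np.hypot(*(c-t).T)))[:,::-1].astype(float)
    w,v=np.linalg.eigh(np.cov(p.T));u=v[:,1];q=(p-p.mean(0))@u
    e=[p.mean(0)+u*q.min(),p.mean(0)+u*q.max()];e.sort(key=lambda x:x[0]);
    if n=='scene':S=e[::-1]   # near hinge first
    else:T=e
N,F=tri(S[0],T[0]),tri(S[1],T[1]);d=F-N
print('near',N.round(4),'far',F.round(4),'len',np.linalg.norm(d),'elev',np.arcsin(d[2]/np.linalg.norm(d)),'dir deg',np.degrees(np.arctan2(d[1],d[0])))
E
```

```text
hinge [ 0.5369 -0.2371  0.0568]
tray edge [ 0.68519811 -0.24082729  0.042     ] [ 0.38912953 -0.20988145  0.042     ] -5.967032107172248
toaster yaw -5.558479152288723
near [ 0.5298 -0.2925  0.1113] far [ 0.5247 -0.3412  0.1478] len 0.061054553734361645 elev 0.6409369222192818 dir deg -96.03707947349034
```

{"api": "move_arm", "payload": {
  "rows": [
    [[0,0,-0.05,0,0.06],[0,0,-0.09,8,0.06],[-0.61,-0.7,-0.09,72,0.06],[-0.61,-0.7,-0.09,72,0.06],[-0.61,-0.7,-0.09,72,0.06],[-0.61,-0.7,-0.09,72,0.06],[-0.61,-0.7,-0.09,72,0.06],[-0.61,-0.7,-0.09,72,0.06],[-0.61,-0.7,-0.09,72,0.06],[-0.61,-0.7,-0.09,72,0.06],[-0.61,-0.7,-0.09,72,0.06],[-0.61,-0.7,-0.09,72,0.06],[-0.61,-0.7,-0.09,72,0.06],[-0.61,-0.7,-0.09,72,0.06],[-0.61,-0.7,-0.09,72,0.06],[-0.61,-0.7,-0.09,72,0.06],[-0.61,-0.7,-0.09,72,0.06],[-0.61,-0.7,-0.09,72,0.06],[-0.61,-0.7,-0.09,72,0.06],[-0.61,-0.7,-0.09,72,0.06]]
  ],
  "squeeze": 30
}}

```text
t: 2.2
tool_pos: [0.5188, -0.2908, 0.3123]
tcp_rot: [-0.0, 0.743, 0.669, 0.0]
wrist_force: [0.1, 0.4, 0.0]
opening: 0.687
finger_force: 0.0
```

{"api": "move_arm", "payload": {
  "rows": [
    [[0,0,0,0,0.06],[0,0,0,0,0.06]]
  ]
}}

```text
t: 2.4
tool_pos: [0.5183, -0.2896, 0.3116]
tcp_rot: [-0.001, 0.743, 0.669, 0.0]
wrist_force: [-1.0, -0.1, -0.2]
opening: 0.687
finger_force: 0.0
```

{"api": "move_arm", "payload": {
  "rows": [
    [[-0.027,0.012,0,0,0.06],[-0.027,0.012,0.05,0,0.06],[-0.027,0.012,0.1,0,0.06],[-0.027,0.012,0.13,0,0.06],[-0.027,0.012,0.16,0,0.06],[-0.027,0.012,0.19,0,0.06],[-0.027,0.012,0.203,0,0.06],[-0.027,0.012,0.203,0,0.06],[-0.027,0.012,0.203,0,0.06]]
  ]
}}

```text
t: 3.3
tool_pos: [0.5285, -0.3167, 0.1107]
tcp_rot: [0.001, 0.743, 0.67, 0.0]
wrist_force: [0.7, 0.6, 1.0]
opening: 0.687
finger_force: 0.0
```

```bash
python3 - <<'E'
from station import robot
import cv2,numpy as np
a=robot.camera('scene')[110:260,50:250];b=robot.camera('top')[130:280,370:560]
f=lambda x:cv2.resize(x,(400,300),interpolation=cv2.INTER_CUBIC)
cv2.imwrite('pics/c1.png',np.hstack([f(a),f(b)])[:,:,::-1])
E
```

```text
(no output)
```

View pics/c1.png

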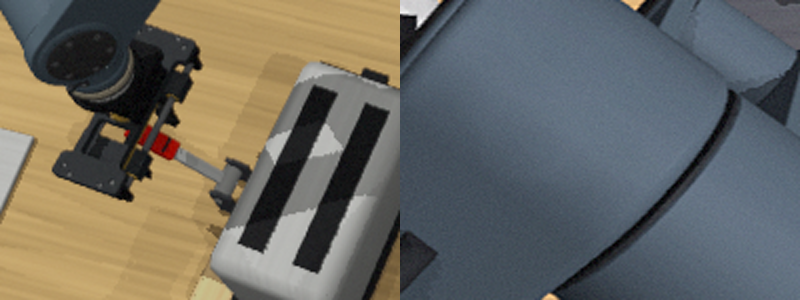

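The left crop (scene) shows the red paddle running between the two fingers at about (150,140). The arm blocks the right crop (top view). The placement looks right, so I close the fingers.

{"api": "move_arm", "payload": {
  "rows": [
    [[0,0,0,0,0.01],[0,0,0,0,0.01],[0,0,0,0,0.01],[0,0,0,0,0.01],[0,0,0,0,0.01],[0,0,0,0,0.01]]
  ],
  "squeeze": 25
}}

```text
t: 4.0
tool_pos: [0.5272, -0.3169, 0.1095]
tcp_rot: [-0.001, 0.743, 0.67, -0.0]
wrist_force: [-1.0, -0.4, 1.1]
opening: 0.271
finger_force: 25.0
```

{"api": "move_arm", "payload": {
  "rows": [
    [[-0.003,0,0.005,0,0.01],[-0.006,0,0.01,0,0.01],[-0.01,0,0.017,0,0.01],[-0.0125,0,0.024,0,0.01],[-0.015,0,0.031,0,0.01],[-0.0166,0,0.038,0,0.01],[-0.018,0,0.0455,0,0.01],[-0.0185,0,0.053,0,0.01],[-0.0185,0,0.0605,0,0.01],[-0.018,0,0.068,0,0.01]]
  ]
}}

```text
t: 5.0
tool_pos: [0.5252, -0.3353, 0.0412]
tcp_rot: [-0.0, 0.743, 0.67, -0.001]
wrist_force: [-3.7, -1.0, 4.4]
opening: 0.27
finger_force: 25.0
```

{"api": "move_arm", "payload": {
  "rows": [
    [[0.001,0,0.005,0,0.01],[0.0015,0,0.01,0,0.01],[0.003,0,0.015,0,0.01],[0.004,0,0.02,0,0.01],[0.004,0,0.022,0,0.01],[0.004,0,0.022,0,0.01],[0.004,0,0.022,0,0.01],[0.004,0,0.022,0,0.01]]
  ]
}}

```text
t: 5.8
tool_pos: [0.5257, -0.3302, 0.0187]
tcp_rot: [-0.001, 0.743, 0.67, -0.0]
wrist_force: [-4.0, -1.3, -2.3]
opening: 0.273
finger_force: 25.0
```

```bash
python3 - <<'E'
from station import robot
import cv2,numpy as np
a=robot.camera('scene')[110:260,50:250]
cv2.imwrite('pics/c2.png',cv2.resize(a,(600,450),interpolation=cv2.INTER_CUBIC)[:,:,::-1])
E
```

```text
(no output)
```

View pics/c2.png

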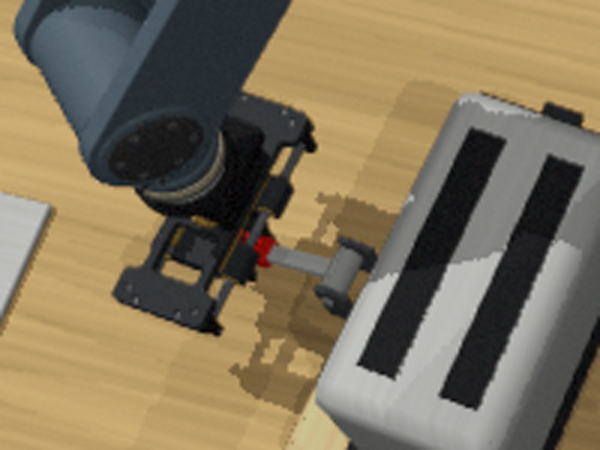

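The crop shows the paddle held at (262,250) with the bar lying low. The force doesn't yet show the stop clearly, so I press a little more to confirm it.

{"api": "move_arm", "payload": {
  "rows": [
    [[0.001,0,0.002,0,0.01],[0.001,0,0.004,0,0.01],[0.001,0,0.004,0,0.01],[0.001,0,0.004,0,0.01]]
  ]
}}

```text
t: 6.25
tool_pos: [0.5259, -0.3299, 0.0176]
tcp_rot: [-0.0, 0.743, 0.67, -0.001]
wrist_force: [-6.9, -0.3, 11.6]
opening: 0.265
finger_force: 25.0
```

The lower stop is confirmed: force rose to 11.6 N with almost no motion. Now I swing the lever up.

{"api": "move_arm", "payload": {
  "rows": [
    [[-0.002,0,-0.01,0,0.01],[-0.0035,0,-0.018,0,0.01],[-0.004,0,-0.025,0,0.01],[-0.0045,0,-0.033,0,0.01],[-0.004,0,-0.04,0,0.01],[-0.0035,0,-0.0475,0,0.01],[-0.002,0,-0.055,0,0.01],[0,0,-0.062,0,0.01],[0.0025,0,-0.069,0,0.01],[0.0055,0,-0.076,0,0.01],[0.009,0,-0.0825,0,0.01],[0.013,0,-0.089,0,0.01],[0.016,0,-0.093,0,0.01],[0.019,0,-0.097,0,0.01]]
  ]
}}

```text
t: 7.65
tool_pos: [0.5279, -0.3111, 0.1126]
tcp_rot: [-0.0, 0.743, 0.67, -0.001]
wrist_force: [-4.4, -3.1, -5.9]
opening: 0.271
finger_force: 25.0
```

{"api": "move_arm", "payload": {
  "rows": [
    [[0.0035,0,-0.004,0,0.01],[0.007,0,-0.0075,0,0.01],[0.01,0,-0.011,0,0.01],[0.012,0,-0.014,0,0.01],[0.012,0,-0.014,0,0.01],[0.012,0,-0.014,0,0.01]]
  ]
}}

```text
t: 8.25
tool_pos: [0.5289, -0.3011, 0.1233]
tcp_rot: [0.0, 0.743, 0.67, -0.002]
wrist_force: [-1.7, -9.9, -23.1]
opening: 0.275
finger_force: 25.0
```

The upper stop is reached (grasp at z 0.142, force 23 N). I relax slightly, open and retreat.

{"api": "move_arm", "payload": {
  "rows": [
    [[-0.001,0,0.002,0,0.01],[-0.001,0,0.002,0,0.06],[-0.001,0,0.002,0,0.06],[-0.001,0,0.002,0,0.06],[-0.001,0,0.002,0,0.06],[-0.001,0,0.002,0,0.06],[-0.001,0,-0.02,0,0.06],[-0.001,0,-0.05,0,0.06],[-0.001,0,-0.09,0,0.06],[-0.001,0,-0.13,0,0.06],[-0.001,0,-0.16,0,0.06],[-0.15,-0.15,-0.17,0,0.06],[-0.15,-0.15,-0.17,0,0.06],[-0.15,-0.15,-0.17,0,0.06],[-0.15,-0.15,-0.17,0,0.06],[-0.15,-0.15,-0.17,0,0.06],[-0.15,-0.15,-0.17,0,0.06]]
  ]
}}

```text
t: 9.95
tool_pos: [0.3638, -0.4339, 0.2969]
tcp_rot: [0.0, 0.744, 0.668, 0.0]
wrist_force: [1.0, 1.0, 0.5]
opening: 0.689
finger_force: 0.0
```

```bash
python3 - <<'E'
from station import robot
import cv2,numpy as np
a=robot.camera('scene');b=robot.camera('top')
f=lambda x:cv2.resize(x,(400,300),interpolation=cv2.INTER_AREA)
cv2.imwrite('pics/c3.png',np.hstack([f(a),f(b)])[:,:,::-1])
E
```

```text
(no output)
```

View pics/c3.png

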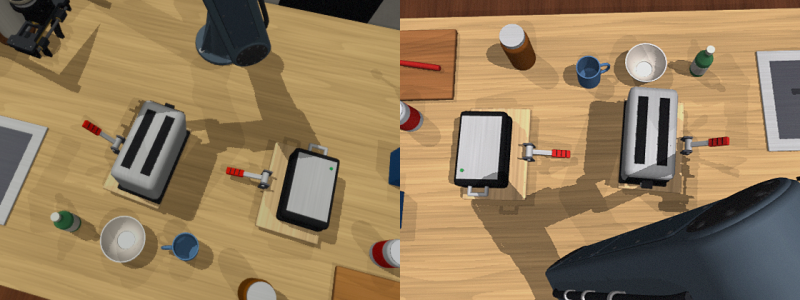

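Both levers are in clear view: the toaster lever is raised at left (92,128) and the press lever is unchanged at left (237,171). I measure the elevation the same way as at the start.

```bash
python3 - <<'E'
from tri import *
E={}
for n in('scene','top'):
    im=robot.camera(n);h=cv2.cvtColor(im,cv2.COLOR_RGB2HSV)
    m=(((h[...,0]<8)|(h[...,0]>172))&(h[...,1]>130)&(h[...,2]>60)).astype(np.uint8)
    k,l,st,c=cv2.connectedComponentsWithStats(m)
    for w,t in(('toaster',((129,179),(458,198))),('press',((328.5,240.5),(224.8,214.8)))):
        j=1+np.argmin(np.hypot(*(c[1:]-t[n=='top']).T));p=np.argwhere(l==j)[:,::-1].astype(float)
        u=np.linalg.eigh(np.cov(p.T))[1][:,1];q=(p-p.mean(0))@u
        e=sorted([p.mean(0)+u*q.min(),p.mean(0)+u*q.max()],key=lambda x:x[0])
        E[w,n]=e[::-1] if n=='scene' else e
for w in('toaster','press'):
    N,F=[tri(a,b) for a,b in zip(E[w,'scene'],E[w,'top'])];d=F-N
    print(w,N.round(3),F.round(3),'elev',np.arcsin(d[2]/np.linalg.norm(d)))
E
```

```text
toaster [ 0.531 -0.286  0.117] [ 0.526 -0.328  0.165] elev 0.8284234042464081
press [0.525 0.196 0.048] [0.522 0.138 0.033] elev -0.2523663872646048
```

Toaster lever elevation is about 0.8, so it is fully up. The press lever is still down.

```bash
python3 -c "
from station import robot
print(robot.sign_off())"
```

```text
the job is handed in; nothing more can be done
None
```

I pushed the toaster tray's lever down to its lower stop, swung it back fully up and let go; the sandwich press's lever was still locked down when I handed the job in at about 10 s.

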